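# Pack the demo game back into its organiser trays

### The job

Put the demo game away: stand the red card box in the red slot block, the blue card box in the blue slot block and the nearer sand timer in the grey block with the round pocket, and lay the pack of playing cards flat in the low grey card tray, each fully down on the floor of its pocket. The timer is glass: keep it upright and lower it in, do not drop it. Leave the dice tin and the big blue game carton where they are.

Things in the scene. Friction and masses are not known exactly. Their poses are not given: they have to be found in the camera images.
- red_cards: Red tuck box of cards standing upright, 66 (its x) x 24 (its y) x 92 mm high, 0.12 kg, loose. Origin: centre of its underside, z up. Grip it across its 24 mm (y) near the top.
- blue_cards: Blue tuck box of cards standing upright, same make and size as the red one: 66 (x) x 24 (y) x 92 mm high, 0.12 kg, loose. Origin: centre of its underside, z up.
- main_deck: Squared pack of playing cards (one rigid piece) lying flat, pale sides, 88 (its x) x 63 (its y) x 19 mm thick, 0.11 kg, loose. Origin: centre of its underside, z up. Grip it across its 63 mm (y).
- sand_timer: Sand timer standing upright, 85 mm high: dark wooden end discs 36 mm across (the upper one from 78 to 84 mm height), a glass and three thin posts between them; 0.05 kg, loose. Origin: centre of its underside, z up. Grip it from above by the upper disc and posts, at any yaw. (A similar timer by the counter bell in the far left corner is not meant.)
- red_slot: Red block, 100 (its x) x 58 (its y) x 30 mm high (with a 3 mm wide, 4 mm high foot all round), with one rectangular pocket open to the top for the red card box: 76 (x) x 34 (y) mm, 25 mm deep, floor 5 mm above the counter, 5 mm bevel round the mouth. Fixed to the counter, stays level. Origin: centre of its underside, which is also the centre of the pocket.
- blue_slot: Blue block, the same as the red one in shape and size (pocket 76 along its x, 34 along its y, 25 mm deep, floor 5 mm above the counter, 5 mm bevel), for the blue card box. Fixed to the counter. Origin: centre of its underside, below the centre of the pocket.
- timer_nest: Grey block, 74 x 74 x 30 mm high (with a 3 mm wide foot), with one round pocket open to the top for the sand timer: 46 mm diameter, 25 mm deep, floor 5 mm above the counter, 5 mm bevel. Fixed to the counter. Origin: centre of its underside, below the centre of the pocket.
- deck_tray: Low grey card tray with dark green felt floor, 110 (its x) x 85 (its y) x 15 mm high, for the pack of playing cards: four corner walls 5 mm thick around a clear 100 (x) x 75 (y) mm, floor 4 mm above the counter, walls rise 11 mm above the floor; wide gaps in the middle of all four sides leave room for fingers. Fixed to the counter. Origin: centre of its underside.
- dice_tin: Round printed tin, 68 mm diameter, 46 mm high, standing among the things; not part of this job, to be left where it is. Origin: centre of its underside.
- game_carton: Big blue upright game carton, 125 (its x) x 62 (its y) x 150 mm high, standing behind and right of the trays; not part of this job, to be left where it is. Origin: centre of its underside.
There are look-alikes about, which are no part of the job. Several things look just like the sand_timer: the one meant starts nearest to the robot's base.

How it is judged:
By the outcome, as a careful person would: the job done as asked, in the order asked, and still so for the second after the job is handed in, with the robot touching nothing.
It also fails if it takes over 102 s, if anything falls off the work surface, if the arm or the gripper's body presses on something with over 40 N, if the wrist force passes 120 N, or if a joint passes its speed limit or range.

### The arm

A 6-joint arm with a two-finger parallel gripper is mounted at the origin on a cart in front of the work surface, level with it; the furniture and walls round the work are solid. World frame = base frame: x ahead of the robot, y to its left, z up, the work surface at z = 0. Lengths are in m, angles in rad, forces in N, time in s.
With the tool pointing down it reaches from about 0.3 to 0.775 m from the base axis. Payload 14.6 kg.
Tool frame: the origin (TCP) lies at the very end of the fingers, on their centre line; the grasp point (between the pads) lies 19 mm behind it; z points along the fingers, y is the line along which they close (so a half turn about z gives the same grasp; the last joint's range is limited). The gripper opens to 94 mm and grips with 3 to 60 N. Pads are 16 mm wide; open, the fingers measure 119 mm over their backs; the gripper's body (75 mm by 177 mm) begins 78 mm behind the grasp point.
Start: joints at [-1.204, 0.3, 1.521, -0, 1.321, -0.067], TCP at [0.231, -0.499, 0.205] pointing down, gripper open.
Joint ranges: [-3.03, 3.03], [-0.79, 2.21], [0.23, 2.52], [-1.04, 4.18], [0, 3.07], [-2.55, 2.55]. Speed limits (rad/s): [2.22, 2.22, 2.57, 3.14, 3.14, 3.14].

### API

Orientations are given as [roll, pitch, yaw] about the fixed x, y, z axes, in that order (R = Rz(yaw) Ry(pitch) Rx(roll)).
In Python, from station import ctrl, cams gives the robot as it stands. The module is installed in compiled form; this text tells all that it offers.
- The arm moves only by the tool arm_command, never from a script. Its argument "plan" is a list that holds one entry, the list of rows, each a list of 7 numbers: the shift along the tool's x, y, z in shares of 0.75 m (1.0 is 0.75 m), then the turn, a rotation vector about the tool's x, y, z in shares of 180 degrees (1.0 is 180 degrees), then the closure, from -1 (fully open) to 1 (shut). A call has 1 to 12 rows; each row is the pose to reach, as a shift and turn from the pose commanded when the call began, along the tool's axes at that moment; what a row does not reach only later rows make up. A row lasts 1/10 s, in which the tool goes at most 50 mm and 8.59 degrees, less where a joint would pass 70% of its speed; a pose out of reach is approached as far as the arm can. No shift or turn number may pass 1 either way. A call with a gripper value outside its range is refused whole. The fingers move at their own pace and stop on an object; "squeeze" is the grip in N (left out, the last holds). Time passes only in rows, so rows that repeat a pose let the fingers close. It gives the time, the measured TCP pose, the force, the opening and the grip force at its end, in the units of the state.
- ctrl.get_obs(): the state, without advancing time (a new reading comes with each control period).
- cams.camera(name): name is "side" or "top" or "wrist"; returns (picture, depth): 384x512x3 uint8, blue, green, red; 384x512 float32, m along the optical axis (not along the pixel's ray), 0 where there is no reading.
- cams.camera_info(name): a dict with "fx", "fy", "cx", "cy" (pixels), "world_to_cam" (4x4, takes a point from world to camera coordinates). Camera axes: x right, y down, z forward; pixel columns grow to the right and rows downward; lengths in m; the calibration is good to about 2 mm. A picture is of the moment at which its call begins: read the wrist's pose just before it. camera_info takes no time and is no camera call; for the wrist camera it gives the pose at the moment of the call.
- ctrl.hand_in(): hands the job in; it is judged then, once.
The state is a dict: "time_s": time; "qpos": joint angles; "joint_vel": joint speeds; "tau": joint torques, N m; "ee_pos": TCP position; "eef_rot": TCP orientation; "force": force on the tool from outside, world axes, zero at the start; "moment": the same for the moment, N m; "grip_width": finger opening in m; "grip_force": force on a finger pad.
Only numpy, scipy, OpenCV 4.12 (cv2) and the standard library are available. Lean on these libraries where they do the work, as an engineer would, in place of code of your own. Each camera call takes 0.05 s, during which the arm holds its last target. There are 200 camera calls.

## Working session

There is one attempt and no reset: what is moved stays moved. The work goes in short steps, Python scripts to look and compute and a tool call to move; the robot and the scene stay as the last step left them, time stands still between calls to the robot, and variables do not carry over. Pictures are saved under pics/ and viewed, at most 14 in all, crops included, and the job is handed in when it is done.

Besides the shell and the picture viewer there is one more tool, called as name([rows], argument=value, ...), one row to a line, values as JSON. arm_command: Moves the arm, as the interface text tells. Its arguments: {"type":"object","properties":{"plan":{"type":"array"},"squeeze":{"type":"number"}},"required":["plan"]}

```bash
mkdir -p pics; python3 - <<'E'
from station import ctrl,cams
import cv2,numpy as np
o=ctrl.get_obs();print({k:np.round(v,3).tolist() for k,v in o.items()})
for n in("side","top","wrist"):
    i=cams.camera_info(n);p,d=cams.camera(n)
    cv2.imwrite(f"pics/{n}0.png",p);np.savez(f"{n}0.npz",p=p,d=d,W=i["world_to_cam"],k=[i[x] for x in("fx","fy","cx","cy")])
    print(n,[i[x] for x in("fx","fy","cx","cy")],np.round(i["world_to_cam"],3).tolist(),(d>0).mean())
E
```

```text
{'time_s': 0.0, 'qpos': [-1.204, 0.3, 1.522, -0.0, 1.321, -0.067], 'joint_vel': [0.001, -0.0, -0.001, -0.0, -0.001, -0.001], 'tau': [0.001, -53.181, -35.274, 0.071, 0.024, -0.0], 'ee_pos': [0.231, -0.499, 0.205], 'eef_rot': [-3.14, -0.0, 0.434], 'force': [0.888, -0.412, -0.806], 'moment': [0.014, -0.022, -0.017], 'grip_force': 0.0, 'grip_width': 0.094}
side [469.2546855901256, 469.2546855901256, 256.9439303740901, 191.26103784971986] [[-0.877, -0.481, 0.003, 0.496], [-0.23, 0.414, -0.881, 0.203], [0.422, -0.773, -0.473, 1.052], [0.0, 0.0, 0.0, 1.0]] 0.9800008138020834
top [442.4968087334488, 442.4968087334488, 252.32195402805058, 190.4853382094095] [[0.028, -1.0, -0.0, -0.076], [-0.99, -0.027, -0.138, 0.594], [0.138, 0.004, -0.99, 1.135], [0.0, 0.0, 0.0, 1.0]] 0.9960428873697916
wrist [323.06065633035865, 323.06065633035865, 256.6631351454876, 199.4334431815809] [[0.42, -0.908, -0.001, -0.55], [-0.88, -0.408, 0.242, -0.025], [-0.22, -0.101, -0.97, 0.389], [0.0, 0.0, 0.0, 1.0]] 0.99591064453125
```

View pics/top0.png

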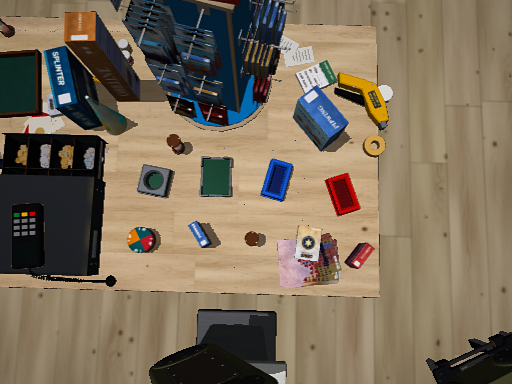

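View pics/side0.png

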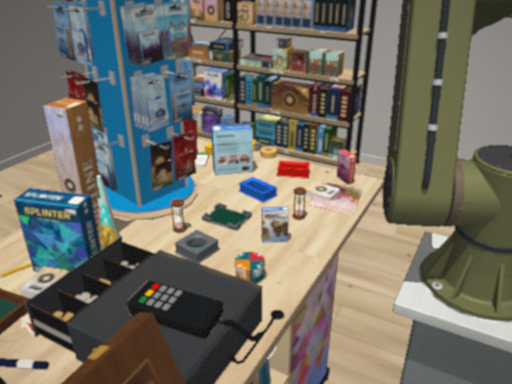

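The top view shows these positions:
- Loose things: red box (360,256), blue box (200,234), deck on banknotes (308,243), near timer (252,239), dice tin (141,239), carton (320,118).
- Slots: red (342,194), blue (277,180), tray (216,176), nest (155,180).

Things that could be mistaken for the targets:
- Timers: (252,239) and (176,144). I choose (252,239), the one nearest the base.
- Cards: white cards at (41,124) against the deck at (308,243).

Next I measure the candidates and check them in a close crop.

```bash
cat > h.py <<'E'
import numpy as np,cv2
def load(f):
    z=np.load(f);return z["p"],z["d"],z["W"],z["k"]
def cloud(d,W,k):
    v,u=np.mgrid[:d.shape[0],:d.shape[1]]
    c=np.stack([(u-k[2])/k[0]*d,(v-k[3])/k[1]*d,d],-1)
    return (c-W[:3,3])@W[:3,:3]      # R^T (c-t)
def ray(uv,W,k,z):
    uv=np.atleast_2d(uv).astype(float);R=W[:3,:3];o=-R.T@W[:3,3]
    r=np.c_[(uv[:,0]-k[2])/k[0],(uv[:,1]-k[3])/k[1],np.ones(len(uv))]@R
    return o+r*((z-o[2])/r[:,2])[:,None]
def rect(mask,W,k,z):
    """largest contour of mask cast on plane z -> centre, sides mm, angle deg of long side"""
    c=max(cv2.findContours(mask.astype(np.uint8),0,1)[0],key=cv2.contourArea)
    P=ray(c[:,0],W,k,z)[:,:2]
    (cx,cy),(a,b),t=cv2.minAreaRect((P*1000).astype(np.float32))
    if a<b:a,b,t=b,a,t+90
    return np.round([cx,cy,a,b,(t+90)%180-90],1)
E
python3 - <<'E'
from h import *
p,d,W,k=load("top0.npz");X=cloud(d,W,k);z=X[...,2]
hsv=cv2.cvtColor(p,40);H,S,V=[hsv[...,i].astype(int) for i in range(3)]
def box(u0,v0,u1,v1):
    m=np.zeros(z.shape,bool);m[v0:v1,u0:u1]=1;return m
for n,b,lo,hi,zz in [("redcards",(335,230,385,280),.08,.1,.092),("bluecards",(180,210,222,258),.08,.1,.092),("deck",(280,215,330,275),.012,.03,.019),
 ("timer",(235,225,275,255),.07,.1,.084),("redslot",(320,165,370,220),.02,.04,.03),("blueslot",(255,155,300,205),.02,.04,.03),
 ("nest",(130,160,177,202),.02,.04,.03),("tray",(193,150,240,202),.008,.03,.015),("tin",(120,222,160,258),.035,.06,.046),("carton",(285,80,350,152),.14,.16,.15)]:
    m=box(*b)&(z>lo)&(z<hi)
    print(n,m.sum(),np.median(z[m]) if m.any() else 0, rect(m,W,k,zz) if m.any() else "")
print("deck h",np.round(z[235:252:4,296:320:4],3).tolist())
print("table",np.median(z[205:215,100:240]))
c=cv2.resize(p[140:285,125:385],None,fx=3,fy=3,interpolation=2);cv2.imwrite("pics/c1.png",c)
E
```

```text
redcards 286 0.09306708719441101 [ 434.1 -338.3   67.2   26.4  -37.7]
bluecards 262 0.09361724912881922 [476.2  71.9  66.6  24.5  32.7]
deck 815 0.02046418729326716 [ 461.7 -211.5   89.6   63.7   -6.3]
timer 158 0.08590863805320967 [468.1 -61.4  32.8  32.6 -88.4]
redslot 518 0.03045370268048382 [ 597.5 -303.5  101.5   61.3   19.3]
blueslot 488 0.030949917538100995 [ 632.  -124.9  102.4   59.5  -15. ]
nest 584 0.031204197849846467 [619.5 206.8  77.1  75.5  80.3]
tray 318 0.01049398438494476 [678.2  72.2  28.   22.    2.5]
tin 552 0.04679591356435886 [458.7 229.1  68.1  64.8 -88.4]
carton 1292 0.15120621165230086 [ 783.5 -228.3  126.2   65.5   39.7]
deck h [[0.006, 0.024, 0.017, 0.02, 0.023, 0.022], [0.008, 0.019, 0.019, 0.023, 0.025, 0.023], [0.017, 0.019, 0.025, 0.02, 0.023, 0.022], [0.021, 0.019, 0.022, 0.02, 0.023, 0.021], [0.02, 0.017, 0.018, 0.022, 0.02, 0.023]]
table 0.0016715255197647305
```

View pics/c1.png

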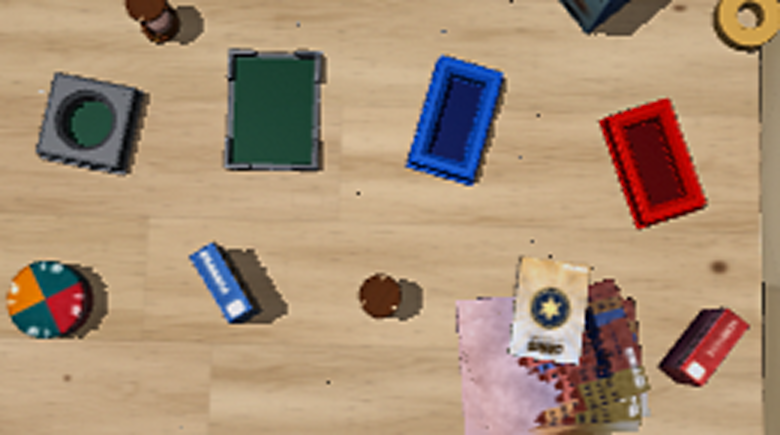

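The crop confirms the choices: the near timer is at crop (380,296), the deck at (550,310), the red box at (705,345) and the blue box at (225,283). All four pockets are visible and empty. Next I refine the pockets and tray by colour and check the obstacles behind them.

```bash
python3 - <<'E'
from h import *
p,d,W,k=load("top0.npz");X=cloud(d,W,k);z=X[...,2]
hsv=cv2.cvtColor(p,40);H,S,V=[hsv[...,i].astype(int) for i in range(3)]
def box(u0,v0,u1,v1):
    m=np.zeros(z.shape,bool);m[v0:v1,u0:u1]=1;return m
R=(S>150)&((H<8)|(H>172));B=(S>130)&(H>100)&(H<130)
for n,b,m in [("red",(320,165,370,220),R),("blue",(255,155,300,205),B)]:
    mm=box(*b)&m; print(n,"V",np.percentile(V[mm],[5,25,50,75,95]))
    print(" outer top",rect(mm&(z>.024),W,k,.03)," pocket(z<.022,inside)",end="")
    c=max(cv2.findContours(mm.astype(np.uint8),0,1)[0],key=cv2.contourArea)
    f=cv2.erode(cv2.drawContours(np.zeros(z.shape,np.uint8),[cv2.convexHull(c)],-1,1,-1),np.ones((7,7)))>0
    print(rect(f&(z<.017),W,k,.005), "dark",rect(f&(V<V[mm].max()*.62),W,k,.03))
# nest pocket and tray
f=box(136,164,172,196)&(z<.02)&((V<70)|(S>60)&(H>35)&(H<100)); print("nest pocket",rect(f&(H>35)&(H<100)&(S>60),W,k,.005))
g=box(193,148,240,204);print("wood HSV",np.median(hsv[205:215,195:240],axis=(0,1)))
t=g&~((H<25)&(S>50)&(V>110));print("tray all",rect(t,W,k,.012)); 
t=g&(H>60)&(H<95)&(S>80);print("tray green",rect(t,W,k,.004))
t=g&(z>.010)&~((H<25)&(S>50)&(V>110));ys,xs=np.nonzero(t);P=ray(np.c_[xs,ys],W,k,.015)[:,:2]*1000
print("tray walls",t.sum(),P.min(0),P.max(0),[np.round(q) for q in [cv2.minAreaRect(P.astype(np.float32))]] if 0 else cv2.minAreaRect(P.astype(np.float32)))
f=(z>.1)&(X[...,0]>.5)&(X[...,0]<1)
for y in np.arange(-.4,.5,.1):
    s=f&(abs(X[...,1]-y)<.05);print("obst y%.1f"%y,np.round(X[s][:,0].min(),3) if s.any() else None,np.round(z[s].max(),2) if s.any() else "")
E
```

```text
red V [ 64.5   83.   128.5  180.75 198.  ]
 outer top [ 597.4 -303.6  101.6   60.    19.8]  pocket(z<.022,inside)[ 600.1 -308.2   75.5   33.    19.5] dark [ 596.9 -302.4   76.4   37.5   19.5]
blue V [ 41.4  87.  136.  184.  204. ]
 outer top [ 631.8 -124.9  101.4   59.5  -15. ]  pocket(z<.022,inside)[ 635.3 -125.9   75.5   34.2  -14.9] dark [ 631.5 -123.1   79.2   38.8  -14.7]
nest pocket [621.6 209.8  42.6  39.  -61.3]
wood HSV [ 17.  81. 200.]
tray all [638.   40.4 111.   87.4   1.6]
tray green [6.377e+02 4.260e+01 9.740e+01 7.260e+01 4.000e-01]
tray walls 177 [5.81459229e+02 2.99672340e-01] [691.90343239  83.78186837] ((636.9853515625, 41.64440155029297), (110.57992553710938, 83.05915069580078), 0.634152889251709)
obst y-0.4 None 
obst y-0.3 0.721 0.16
obst y-0.2 0.717 0.16
obst y-0.1 0.807 0.55
obst y-0.0 0.73 0.59
obst y0.1 0.732 0.57
obst y0.2 0.791 0.54
obst y0.3 0.553 0.37
obst y0.4 0.524 0.2
```

```bash
cat >> h.py <<'E'
from scipy.spatial.transform import Rotation as Ro
def go(*targets):
    """targets (x,y,z mm, yaw deg), print shift/turn from current pose for each (all from the same start)"""
    from station import ctrl
    o=ctrl.get_obs();R=Ro.from_euler("xyz",o["eef_rot"])
    print("t",o["time_s"],"pos",np.round(np.array(o["ee_pos"])*1000,1),"rpy",np.round(np.degrees(o["eef_rot"]),1),"w",round(o["grip_width"],4),"f",np.round(o["force"],1),o["grip_force"])
    for x,y,z,a in targets:
        s=R.inv().apply(np.array([x,y,z])-np.array(o["ee_pos"])*1000)
        r=(R.inv()*Ro.from_euler("xyz",[180,0,a],degrees=True)).as_rotvec()
        print(np.round(s,1),np.round(r,3))
E
python3 -c "
from h import *
go((434,-338,160,-37.7),(434,-338,62,-37.7))"
```

```text
t 0.15 pos [ 231.1 -498.9  205. ] rpy [-180.    -0.    24.9] w 0.0941 f [ 0.5  0.1 -0.1] 0.0
[251.7 -60.7  45.1] [-1.000e-03  0.000e+00  1.092e+00]
[251.7 -60.6 143.1] [-1.000e-03  0.000e+00  1.092e+00]
```

The rows are not in the units I measure in: shifts go in shares of 0.75 m and turns go in shares of 180 degrees. I convert before sending: 252 mm / 750 = 0.336, -61 mm / 750 = -0.0813, 1.092 rad / 3.1416 = 0.3476.

arm_command([
  [[0.336,-0.0813,0.06,0,0,0.3476,-1],[0.336,-0.0813,0.06,0,0,0.3476,-1],[0.336,-0.0813,0.06,0,0,0.3476,-1],[0.336,-0.0813,0.06,0,0,0.3476,-1],[0.336,-0.0813,0.06,0,0,0.3476,-1],[0.336,-0.0813,0.06,0,0,0.3476,-1],[0.336,-0.0813,0.06,0,0,0.3476,-1],[0.336,-0.0813,0.06,0,0,0.3476,-1],[0.336,-0.0813,0.06,0,0,0.3476,-1],[0.336,-0.0813,0.06,0,0,0.3476,-1],[0.336,-0.0813,0.06,0,0,0.3476,-1],[0.336,-0.0813,0.06,0,0,0.3476,-1]],
])

```text
time_s: 1.35
ee_pos: [0.434, -0.3379, 0.1605]
eef_rot: [-3.142, 0.0, -0.657]
force: [-0.1, -0.2, -0.9]
grip_width: 0.0934
grip_force: 0.0
```

```bash
python3 - <<'E'
from h import *
from station import cams
go((434,-338,62,-37.7))
i=cams.camera_info("wrist");p,d=cams.camera("wrist")
W=np.array(i["world_to_cam"]);k=[i[x] for x in("fx","fy","cx","cy")]
np.savez("w1.npz",p=p,d=d,W=W,k=k);cv2.imwrite("pics/w1.png",p)
X=cloud(d,W,k);z=X[...,2];m=(abs(z-.092)<.012)&(np.hypot(X[...,0]-.434,X[...,1]+.338)<.06)
print(m.sum(),rect(m,W,k,.092))
E
```

```text
t 1.35 pos [ 434.  -337.9  160.5] rpy [-180.     0.   -37.6] w 0.0934 f [-0.1 -0.2 -0.9] 0.0
[ 0.   0.1 98.5] [-0.     0.     0.001]
2408 [ 435.9 -340.2   65.8   23.5  -37.5]
```

View pics/w1.png

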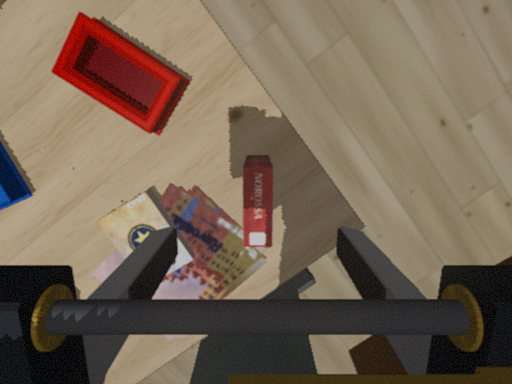

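The wrist view shows the red box at (258,200), square between the open fingers, and the red slot at (122,72). I refine the slot from this view and descend to grip.

To row units: 98 mm / 750 = 0.1307, 95 mm / 750 = 0.1267.

arm_command([
  [[0.0027,0,0.0667,0,0,0,-1],[0.0027,0,0.1267,0,0,0,-1],[0.0027,0,0.1307,0,0,0,-1],[0.0027,0,0.1307,0,0,0,-1],[0.0027,0,0.1307,0,0,0,1],[0.0027,0,0.1307,0,0,0,1],[0.0027,0,0.1307,0,0,0,1],[0.0027,0,0.1307,0,0,0,1],[0.0027,0,0.1307,0,0,0,1],[0.0027,0,0.1307,0,0,0,1],[0.0027,0,0.1307,0,0,0,1],[0.0027,0,0.1307,0,0,0,1]],
], squeeze=15)

```text
time_s: 2.6
ee_pos: [0.4358, -0.339, 0.0624]
eef_rot: [-3.142, 0.0, -0.658]
force: [-0.1, 0.5, -0.2]
grip_width: 0.0337
grip_force: 0.0
```

```bash
python3 - <<'E'
from h import *
p,d,W,k=load("w1.npz");X=cloud(d,W,k);z=X[...,2]
H,S,V=[cv2.cvtColor(p,40)[...,i].astype(int) for i in range(3)]
R=(S>150)&((H<8)|(H>172))&(np.hypot(X[...,0]-.598,X[...,1]+.304)<.075)
m=R&(z>.025)
print("slot top",rect(m,W,k,.03),"pocket floor",rect(R&(z<.012)&(np.hypot(X[...,0]-.598,X[...,1]+.304)<.04),W,k,.005))
go((435,-339,180,-37.6),(598,-304,180,19.5))
E
```

```text
slot top [ 597.5 -304.9  101.3   58.7   19.5] pocket floor [ 602.7 -301.3   74.2   34.    19.4]
t 2.6 pos [ 435.8 -339.    62.4] rpy [-180.     0.   -37.7] w 0.0337 f [-0.1  0.5 -0.2] 0.0
[  -0.6    0.5 -117.6] [-0.     0.    -0.002]
[ 106.9 -126.9 -117.6] [-0.     0.    -0.999]
```

To row units: -75 mm / 750 = -0.1, -40 mm / 750 = -0.0533.

arm_command([
  [[0,0,0,0,0,0,1],[0,0,0,0,0,0,1],[0,0,0,0,0,0,1],[0,0,0,0,0,0,1],[0,0,0,0,0,0,1],[0,0,-0.02,0,0,0,1],[0,0,-0.0533,0,0,0,1],[0,0,-0.1,0,0,0,1],[0,0,-0.1,0,0,0,1]],
], squeeze=15)

```text
time_s: 3.5
ee_pos: [0.4371, -0.3402, 0.1417]
eef_rot: [3.141, -0.007, -0.658]
force: [0.7, 0.1, -1.4]
grip_width: 0.024
grip_force: 15.0
```

```bash
python3 -c "
from h import *
go((597.5,-304.3,137,19.5))"
```

```text
t 3.5 pos [ 437.1 -340.2  141.7] rpy [180.   -0.4 -37.7] w 0.024 f [ 0.7  0.1 -1.4] 14.995333850383759
[ 104.9 -126.5    5.3] [ 0.004 -0.006 -0.998]
```

To row units: -126 mm / 750 = -0.168, 106 mm / 750 = 0.1413, -0.998 rad / 3.1416 = -0.3177.

arm_command([
  [[0.04,-0.048,0,0,0,-0.0637,1],[0.0867,-0.1,0,0,0,-0.1432,1],[0.1267,-0.1467,0,0,0,-0.2228,1],[0.1413,-0.168,0,0,0,-0.2865,1],[0.1413,-0.168,0,0,0,-0.3177,1],[0.1413,-0.168,0,0,0,-0.3177,1],[0.1413,-0.168,0,0,0,-0.3177,1],[0.1413,-0.168,0,0,0,-0.3177,1],[0.1413,-0.168,0,0,0,-0.3177,1],[0.1413,-0.168,0,0,0,-0.3177,1]],
])

```text
time_s: 4.5
ee_pos: [0.5966, -0.3042, 0.1371]
eef_rot: [-3.141, 0.0, 0.337]
force: [-0.6, -0.3, -1.5]
grip_width: 0.0238
grip_force: 15.0
```

```bash
cat > chk.py <<'E'
# wrist view: rect of the held box's top/visible colour and the slot top, in world
import sys
from h import *
from station import cams
def wrist(f):
    i=cams.camera_info("wrist");p,d=cams.camera("wrist")
    W=np.array(i["world_to_cam"]);k=[i[x] for x in("fx","fy","cx","cy")]
    np.savez(f+".npz",p=p,d=d,W=W,k=k);cv2.imwrite(f"pics/{f}.png",p)
    return p,d,W,k
E
python3 - <<'E'
from chk import *
go((597.5,-304.3,67,19.5))
p,d,W,k=wrist("w2");X=cloud(d,W,k);z=X[...,2]
m=(abs(z-.170)<.02);print(m.sum(),np.median(z[m]))
r=np.hypot(X[...,0]-.5975,X[...,1]+.3043)
H,S,V=[cv2.cvtColor(p,40)[...,i].astype(int) for i in range(3)];R=(S>130)&((H<8)|(H>172))
t=R&(z>.08)&(r<.08);zt=np.median(z[t]);print("box z",np.percentile(z[t],[5,50,95]))
zt=np.percentile(z[t],90);print("box top",rect(t&(z>zt-.012),W,k,zt))
print("slot",rect(R&(z>.025)&(z<.036)&(r<.08),W,k,.03))
E
```

```text
t 4.5 pos [ 596.6 -304.2  137.1] rpy [-180.     0.    19.3] w 0.0238 f [-0.6 -0.3 -1.5] 14.998609274625778
[ 0.8  0.5 70.1] [-0.     0.    -0.003]
6884 0.16598982091074657
box z [0.12346315 0.16577595 0.16701368]
box top [ 604.  -302.3   54.5   23.6   19.3]
slot [ 609.  -300.5   78.9   58.7   19.4]
```

View pics/w2.png

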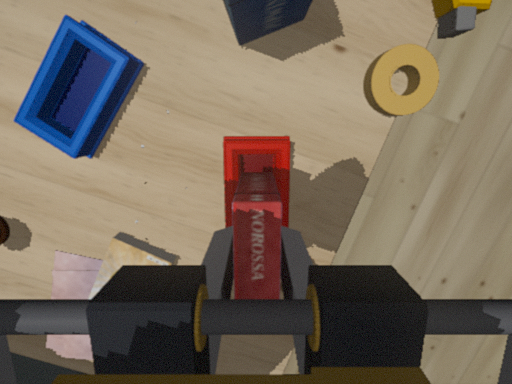

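The wrist view shows the held box at (257,240) aligned with the red slot at (257,180). The residual offset is about 1 mm. I lower it.

To row units: 70 mm / 750 = 0.0933, 69 mm / 750 = 0.092.

arm_command([
  [[0.0009,0,0.04,0,0,0,1],[0.0009,0,0.06,0,0,0,1],[0.0009,0,0.0733,0,0,0,1],[0.0009,0,0.0827,0,0,0,1],[0.0009,0,0.0893,0,0,0,1],[0.0009,0,0.092,0,0,0,1],[0.0009,0,0.0933,0,0,0,1],[0.0009,0,0.0933,0,0,0,1],[0.0009,0,0.0933,0,0,0,1]],
])

```text
time_s: 5.45
ee_pos: [0.5975, -0.304, 0.0679]
eef_rot: [3.141, -0.0, 0.34]
force: [0.2, 0.4, -0.6]
grip_width: 0.0242
grip_force: 15.0
```

```bash
python3 -c "
from h import *
go((597.5,-304.3,67,19.5))"
```

```text
t 5.45 pos [ 597.5 -304.    67.9] rpy [180.   -0.   19.5] w 0.0242 f [ 0.2  0.4 -0.6] 14.998540431261063
[-0.1  0.3  0.9] [ 0.    -0.    -0.001]
```

To row units: -110 mm / 750 = -0.1467, -80 mm / 750 = -0.1067.

arm_command([
  [[0,0,0.0013,0,0,0,1],[0,0,0.0013,0,0,0,1],[0,0,0.0013,0,0,0,0.2],[0,0,0.0013,0,0,0,0.2],[0,0,0.0013,0,0,0,0],[0,0,0.0013,0,0,0,-1],[0,0,-0.04,0,0,0,-1],[0,0,-0.1067,0,0,0,-1],[0,0,-0.1467,0,0,0,-1],[0,0,-0.1467,0,0,0,-1]],
])

```text
time_s: 6.45
ee_pos: [0.5988, -0.3047, 0.1828]
eef_rot: [3.136, -0.005, 0.34]
force: [0.8, -1.0, 1.1]
grip_width: 0.0825
grip_force: 0.0
```

```bash
python3 - <<'E'
from chk import *
go((476.2,71.9,160,32.7))
p,d,W,k=wrist("w3");X=cloud(d,W,k);z=X[...,2]
r=np.hypot(X[...,0]-.5975,X[...,1]+.3043)
H,S,V=[cv2.cvtColor(p,40)[...,i].astype(int) for i in range(3)];R=(S>130)&((H<8)|(H>172))
t=R&(z>.08)&(r<.08);print("box z",np.percentile(z[t],[5,50,95]),rect(t,W,k,.097))
t=R&(z>.025)&(z<.04)&(r<.08);print(np.median(z[t]))
E
```

```text
t 6.45 pos [ 598.8 -304.7  182.8] rpy [179.7  -0.3  19.5] w 0.0825 f [ 0.8 -1.   1.1] 0.0
[   9.8 -396.1   20.5] [ 0.007 -0.004 -0.231]
box z [0.0948934  0.09637499 0.2991709 ] [ 598.4 -304.2   66.7   24.2   18.8]
0.029008576514326416
```

The red box is seated, with its top at 96–97 mm, and centred. Now the blue box.

To row units: -396 mm / 750 = -0.528, 20 mm / 750 = 0.0267, -0.231 rad / 3.1416 = -0.0735.

arm_command([
  [[0.0133,-0.528,0.0267,0,0,-0.0735,-1],[0.0133,-0.528,0.0267,0,0,-0.0735,-1],[0.0133,-0.528,0.0267,0,0,-0.0735,-1],[0.0133,-0.528,0.0267,0,0,-0.0735,-1],[0.0133,-0.528,0.0267,0,0,-0.0735,-1],[0.0133,-0.528,0.0267,0,0,-0.0735,-1],[0.0133,-0.528,0.0267,0,0,-0.0735,-1],[0.0133,-0.528,0.0267,0,0,-0.0735,-1],[0.0133,-0.528,0.0267,0,0,-0.0735,-1],[0.0133,-0.528,0.0267,0,0,-0.0735,-1],[0.0133,-0.528,0.0267,0,0,-0.0735,-1],[0.0133,-0.528,0.0267,0,0,-0.0735,-1]],
])

```text
time_s: 7.7
ee_pos: [0.475, 0.0717, 0.1571]
eef_rot: [-3.141, 0.001, 0.569]
force: [0.4, 0.1, 0.6]
grip_width: 0.0941
grip_force: 0.0
```

```bash
python3 - <<'E'
from chk import *
p,d,W,k=wrist("w4");X=cloud(d,W,k);z=X[...,2]
m=(abs(z-.092)<.012)&(np.hypot(X[...,0]-.476,X[...,1]-.072)<.06)
q=rect(m,W,k,.092);print(m.sum(),q)
go((q[0],q[1],62,q[4]))
E
```

```text
2494 [478.2  73.6  66.4  23.8  33. ]
t 7.75 pos [475.   71.8 157.1] rpy [-180.     0.    32.6] w 0.0942 f [ 0.6  0.5 -0.5] 0.0
[ 3.7  0.2 95.1] [-0.     0.    -0.007]
```

To row units: 95 mm / 750 = 0.1267, 90 mm / 750 = 0.12.

arm_command([
  [[0.004,0,0.06,0,0,0,-1],[0.004,0,0.12,0,0,0,-1],[0.004,0,0.1267,0,0,0,-1],[0.004,0,0.1267,0,0,0,1],[0.004,0,0.1267,0,0,0,1],[0.004,0,0.1267,0,0,0,1],[0.004,0,0.1267,0,0,0,1],[0.004,0,0.1267,0,0,0,1],[0.004,0,0.1267,0,0,0,1],[0.004,0,0.1267,0,0,0,1],[0.004,0,0.1267,0,0,0,1],[0.004,0,0.1267,0,0,0,1]],
], squeeze=15)

```text
time_s: 8.95
ee_pos: [0.4773, 0.0744, 0.0624]
eef_rot: [-3.142, 0.0, 0.571]
force: [0.7, -0.9, -0.3]
grip_width: 0.0252
grip_force: 0.0
```

To row units: -75 mm / 750 = -0.1, -40 mm / 750 = -0.0533.

arm_command([
  [[0,0,0,0,0,0,1],[0,0,0,0,0,0,1],[0,0,0,0,0,0,1],[0,0,0,0,0,0,1],[0,0,-0.02,0,0,0,1],[0,0,-0.0533,0,0,0,1],[0,0,-0.1,0,0,0,1],[0,0,-0.1,0,0,0,1],[0,0,-0.1,0,0,0,1]],
], squeeze=15)

```text
time_s: 9.85
ee_pos: [0.4774, 0.0744, 0.1375]
eef_rot: [3.141, -0.001, 0.571]
force: [-0.4, -0.2, -2.1]
grip_width: 0.0237
grip_force: 15.0
```

```bash
python3 -c "
from h import *
go((632,-125,137,-15))"
```

```text
t 9.85 pos [477.4  74.4 137.5] rpy [180.   -0.   32.7] w 0.0237 f [-0.4 -0.2 -2.1] 14.987738728523254
[ 22.4 251.3   0.6] [ 0.    -0.001  0.833]
```

To row units: 251 mm / 750 = 0.3347, 125 mm / 750 = 0.1667, 0.833 rad / 3.1416 = 0.2652.

arm_command([
  [[0.004,0.0467,0,0,0,0.0382,1],[0.0093,0.1067,0,0,0,0.0859,1],[0.0147,0.1667,0,0,0,0.1337,1],[0.02,0.2267,0,0,0,0.1814,1],[0.0253,0.28,0,0,0,0.2292,1],[0.028,0.32,0,0,0,0.2546,1],[0.0293,0.3347,0,0,0,0.2652,1],[0.0293,0.3347,0,0,0,0.2652,1],[0.0293,0.3347,0,0,0,0.2652,1],[0.0293,0.3347,0,0,0,0.2652,1]],
])

```text
time_s: 10.85
ee_pos: [0.631, -0.1237, 0.1373]
eef_rot: [-3.141, 0.0, -0.26]
force: [-0.0, 0.9, -0.6]
grip_width: 0.024
grip_force: 15.0
```

```bash
python3 - <<'E'
from chk import *
go((632,-125,68,-15))
p,d,W,k=wrist("w5");X=cloud(d,W,k);z=X[...,2]
from station import ctrl
o=ctrl.get_obs();c=np.array(o["ee_pos"])*1000;R=Ro.from_euler("xyz",o["eef_rot"])
r=np.hypot(X[...,0]-.632,X[...,1]+.125)
H,S,V=[cv2.cvtColor(p,40)[...,i].astype(int) for i in range(3)];B=(S>100)&(H>95)&(H<130)
t=B&(z>.08)&(r<.08);zt=np.percentile(z[t],90);print("top z",zt)
for n,q,h in(("box",rect((z>zt-.006)&(z<zt+.006)&(r<.06),W,k,zt),66),("slot",rect(B&(z>.025)&(z<.036)&(r<.08),W,k,.03),100)):
    s=R.inv().apply([q[0]-c[0],q[1]-c[1],0]);print(n,q,"in tool",np.round(s,1),"centre from far end x:",round(s[0]+q[2]/2-h/2,1))
E
```

```text
t 10.85 pos [ 631.  -123.7  137.3] rpy [-180.     0.   -14.9] w 0.024 f [-0.   0.9 -0.6] 14.992365092039108
[ 1.4  1.  69.3] [-0.     0.     0.002]
top z 0.16712551671888629
box [ 638.1 -126.6   56.6   44.4   10.6] in tool [ 7.5  0.9 -0. ] centre from far end x: 2.8
slot [ 643.6 -127.6   80.8   58.   -15.1] in tool [13.1  0.5 -0. ] centre from far end x: 3.5
```

View pics/w5.png

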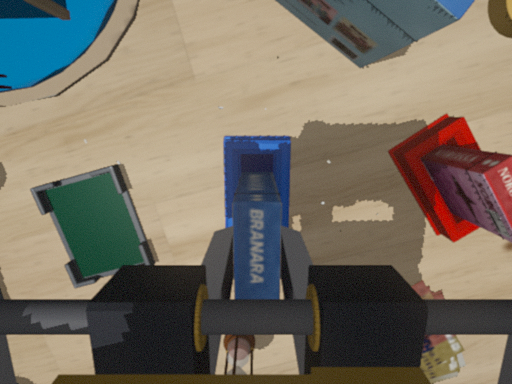

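The blue box at (257,245) is aligned with the blue slot at (257,180). The red box stands in its slot at (460,180) and the tray is at (95,225). I lower the blue box.

arm_command([
  [[0.0013,0.0007,0.04,0,0,0,1],[0.0013,0.0007,0.06,0,0,0,1],[0.0013,0.0007,0.0733,0,0,0,1],[0.0013,0.0007,0.0827,0,0,0,1],[0.0013,0.0007,0.0893,0,0,0,1],[0.0013,0.0007,0.092,0,0,0,1],[0.0013,0.0007,0.0933,0,0,0,1],[0.0013,0.0007,0.094,0,0,0,1],[0.0013,0.0007,0.094,0,0,0,1]],
])

```text
time_s: 11.8
ee_pos: [0.6325, -0.1258, 0.0675]
eef_rot: [-3.142, -0.001, -0.262]
force: [1.1, -0.7, 0.4]
grip_width: 0.0243
grip_force: 15.0
```

To row units: -110 mm / 750 = -0.1467, -80 mm / 750 = -0.1067.

arm_command([
  [[0,0,0,0,0,0,1],[0,0,0,0,0,0,0.2],[0,0,0,0,0,0,0.2],[0,0,0,0,0,0,0],[0,0,0,0,0,0,-1],[0,0,0,0,0,0,-1],[0,0,-0.04,0,0,0,-1],[0,0,-0.1067,0,0,0,-1],[0,0,-0.1467,0,0,0,-1],[0,0,-0.1467,0,0,0,-1]],
])

```text
time_s: 12.8
ee_pos: [0.6339, -0.1261, 0.1821]
eef_rot: [-3.142, -0.008, -0.262]
force: [0.5, 0.0, -0.5]
grip_width: 0.09
grip_force: 0.0
```

```bash
python3 - <<'E'
from chk import *
p,d,W,k=wrist("w6");X=cloud(d,W,k);z=X[...,2]
r=np.hypot(X[...,0]-.632,X[...,1]+.125)
t=(abs(z-.097)<.02)&(r<.05);print("box z",np.percentile(z[t],[5,50,95]),rect(t,W,k,.097))
go((468,-61,160,-15))
E
```

```text
box z [0.09465721 0.09620855 0.0973504 ] [ 633.2 -126.4   67.4   23.4  -15.3]
t 12.85 pos [ 633.  -125.9  179. ] rpy [-180.    -0.2  -15. ] w 0.0927 f [-0.5  0.7 -0.6] 0.0
[-176.2  -19.9   18.3] [-0.    -0.004 -0.   ]
```

The blue box is seated, with its top at 96 mm, and centred. Next the sand timer.

To row units: -176 mm / 750 = -0.2347, -20 mm / 750 = -0.0267.

arm_command([
  [[-0.2347,-0.0267,0.024,0,0,0,-1],[-0.2347,-0.0267,0.024,0,0,0,-1],[-0.2347,-0.0267,0.024,0,0,0,-1],[-0.2347,-0.0267,0.024,0,0,0,-1],[-0.2347,-0.0267,0.024,0,0,0,-1],[-0.2347,-0.0267,0.024,0,0,0,-1],[-0.2347,-0.0267,0.024,0,0,0,-1],[-0.2347,-0.0267,0.024,0,0,0,-1]],
])

```text
time_s: 13.65
ee_pos: [0.4681, -0.0611, 0.1585]
eef_rot: [3.142, 0.001, -0.263]
force: [-0.7, -0.8, -0.4]
grip_width: 0.0938
grip_force: 0.0
```

```bash
python3 - <<'E'
from chk import *
p,d,W,k=wrist("w7");X=cloud(d,W,k);z=X[...,2]
m=(abs(z-.084)<.012)&(np.hypot(X[...,0]-.468,X[...,1]+.061)<.05)
q=rect(m,W,k,.084);print(m.sum(),np.median(z[m]),q)
c=max(cv2.findContours(m.astype(np.uint8),0,1)[0],key=cv2.contourArea)
(x,y),rr=cv2.minEnclosingCircle((ray(c[:,0],W,k,.084)[:,:2]*1000).astype(np.float32));print("circle",x,y,rr)
go((x,y,60,-15))
E
```

```text
1487 0.08368133165024366 [470.4 -60.8  36.1  34.2 -15.1]
circle 470.5122985839844 -60.765377044677734 18.201921463012695
t 13.7 pos [467.9 -61.  158.5] rpy [180.   0. -15.] w 0.0941 f [0.1 0.3 0.7] 0.0
[ 2.5 -0.9 98.5] [ 0.     0.001 -0.001]
```

View pics/w7.png

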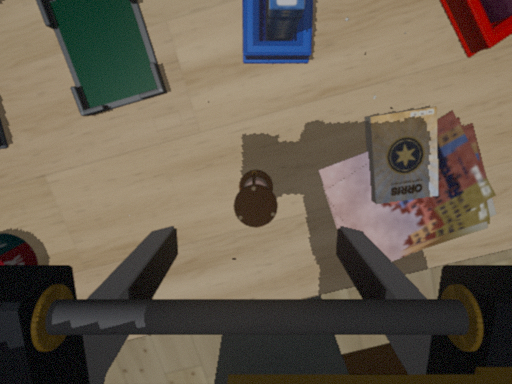

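The timer at (256,205) is centred between the fingers, upright and clear of its neighbours. I descend and grip gently.

To row units: 98 mm / 750 = 0.1307, 80 mm / 750 = 0.1067.

arm_command([
  [[0.0027,-0.0009,0.06,0,0,0,-1],[0.0027,-0.0009,0.1067,0,0,0,-1],[0.0027,-0.0009,0.1307,0,0,0,-1],[0.0027,-0.0009,0.1307,0,0,0,-1],[0.0027,-0.0009,0.1307,0,0,0,0],[0.0027,-0.0009,0.1307,0,0,0,0],[0.0027,-0.0009,0.1307,0,0,0,0.1],[0.0027,-0.0009,0.1307,0,0,0,0.1],[0.0027,-0.0009,0.1307,0,0,0,0.1],[0.0027,-0.0009,0.1307,0,0,0,0.1],[0.0027,-0.0009,0.1307,0,0,0,1],[0.0027,-0.0009,0.1307,0,0,0,1]],
], squeeze=8)

```text
time_s: 14.9
ee_pos: [0.4696, -0.0606, 0.061]
eef_rot: [3.142, 0.0, -0.262]
force: [0.7, 0.3, 0.6]
grip_width: 0.0358
grip_force: 8.0
```

arm_command([
  [[0,0,0,0,0,0,1],[0,0,0,0,0,0,1],[0,0,0,0,0,0,1],[0,0,0,0,0,0,1],[0,0,0,0,0,0,1],[0,0,0,0,0,0,1]],
], squeeze=8)

```text
time_s: 15.5
ee_pos: [0.4696, -0.0606, 0.0609]
eef_rot: [-3.142, 0.0, -0.262]
force: [1.2, -0.1, 1.2]
grip_width: 0.0353
grip_force: 8.0
```

To row units: -64 mm / 750 = -0.0853, -45 mm / 750 = -0.06.

arm_command([
  [[0,0,-0.0107,0,0,0,1],[0,0,-0.0333,0,0,0,1],[0,0,-0.06,0,0,0,1],[0,0,-0.0853,0,0,0,1],[0,0,-0.0853,0,0,0,1],[0,0,-0.0853,0,0,0,1]],
])

```text
time_s: 16.1
ee_pos: [0.4695, -0.0606, 0.1247]
eef_rot: [3.142, -0.0, -0.262]
force: [-0.6, -0.1, -0.7]
grip_width: 0.0357
grip_force: 8.0
```

```bash
python3 - <<'E'
from chk import *
p,d,W,k=load("top0.npz");X=cloud(d,W,k);x,y,z=X[...,0],X[...,1],X[...,2]
# nest outline from top, by height and colour
for lo in(.02,.024,.027):
    m=np.zeros(z.shape,bool);m[155:205,130:180]=1;m&=(z>lo)&(z<.04);print(lo,rect(m,W,k,.03))
f=(z>.07)&(x>.45)&(x<.8)&(y>.12)&(y<.4)
for a in np.arange(.45,.8,.05):
    s=f&(x>a)&(x<a+.05);print("x%.2f"%a,"min y",np.round(y[s].min(),3) if s.any() else None,z[s].max() if s.any() else "")
go((620,207,125,-15))
E
```

```text
0.02 [619.5 206.8  77.1  75.5  80.3]
0.024 [619.5 207.1  76.7  75.5  80.2]
0.027 [619.5 207.1  76.4  75.5  80.3]
x0.45 min y 0.343 0.09984293085784875
x0.50 min y 0.342 0.10007742005185268
x0.55 min y 0.342 0.10085539617746409
x0.60 min y 0.343 0.09885943379472736
x0.65 min y 0.147 0.08848309286000088
x0.70 min y 0.126 0.39094023988359755
x0.75 min y 0.12 0.5513393829111549
t 16.1 pos [469.5 -60.6 124.7] rpy [180.  -0. -15.] w 0.0357 f [-0.6 -0.1 -0.7] 7.99998477101326
[ 7.600e+01 -2.975e+02 -2.000e-01] [ 0. -0. -0.]
```

arm_command([
  [[0.0067,-0.0267,0,0,0,0,1],[0.0187,-0.0733,0,0,0,0,1],[0.0333,-0.1293,0,0,0,0,1],[0.048,-0.1867,0,0,0,0,1],[0.0627,-0.244,0,0,0,0,1],[0.0773,-0.3013,0,0,0,0,1],[0.0893,-0.3493,0,0,0,0,1],[0.0973,-0.38,0,0,0,0,1],[0.1013,-0.396,0,0,0,0,1],[0.1013,-0.396,0,0,0,0,1],[0.1013,-0.396,0,0,0,0,1],[0.1013,-0.396,0,0,0,0,1]],
])

```text
time_s: 17.3
ee_pos: [0.6196, 0.2057, 0.1245]
eef_rot: [3.141, 0.001, -0.263]
force: [0.5, 0.2, 0.0]
grip_width: 0.0353
grip_force: 8.0
```

```bash
python3 - <<'E'
from chk import *
from station import cams
go((620,207,66,-15))
p,d,W,k=wrist("w8");X=cloud(d,W,k);z=X[...,2]
r=np.hypot(X[...,0]-.62,X[...,1]-.207)
m=(z>.025)&(z<.036)&(r<.06);print("nest visible",m.sum(),rect(m,W,k,.03))
m=(z>.13)&(z<.16)&(r<.03);print("timer top",np.median(z[m]),rect(m&(abs(z-np.median(z[m]))<.006),W,k,float(np.median(z[m]))))
s,_=cams.camera("side");c=cv2.resize(s[150:300,130:330],None,fx=3,fy=3,interpolation=2)
w=cv2.resize(p,(600,450));cv2.imwrite("pics/s8.png",c)
E
```

```text
t 17.3 pos [619.6 205.7 124.5] rpy [180.    0.  -15.1] w 0.0353 f [0.5 0.2 0. ] 7.999932020902634
[ 0.1 -1.4 58.5] [ 0.     0.001 -0.001]
nest visible 3707 [621.8 207.7  75.   74.7  80.2]
timer top 0.14717656562601444 [623.1 208.2  54.6  36.8  56.1]
```

View pics/w8.png

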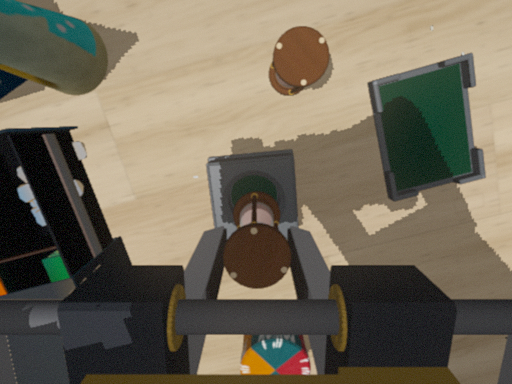

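View pics/s8.png

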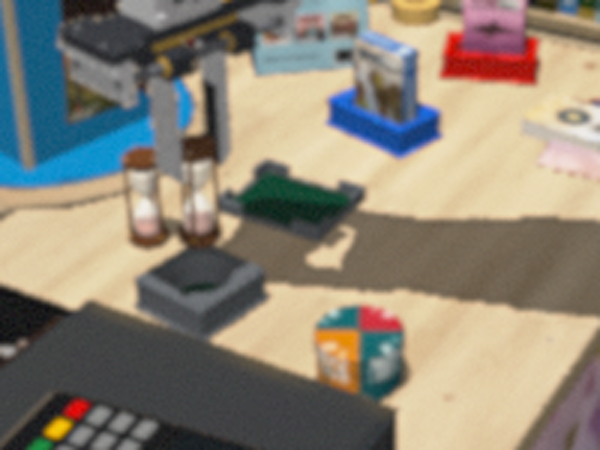

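The wrist view shows the held timer disc at (257,255) over the nest pocket at (254,185). The side crop shows it hanging upright at (199,195), with the far timer at (146,200). Both cameras agree on a correction of (0.8, −2.5) mm in tool axes. I lower it slowly.

To row units: 56.5 mm / 750 = 0.0753, -2.5 mm / 750 = -0.0033.

arm_command([
  [[0.0011,-0.0033,0.0067,0,0,0,1],[0.0011,-0.0033,0.02,0,0,0,1],[0.0011,-0.0033,0.0333,0,0,0,1],[0.0011,-0.0033,0.0427,0,0,0,1],[0.0011,-0.0033,0.0507,0,0,0,1],[0.0011,-0.0033,0.0587,0,0,0,1],[0.0011,-0.0033,0.0653,0,0,0,1],[0.0011,-0.0033,0.0707,0,0,0,1],[0.0011,-0.0033,0.0733,0,0,0,1],[0.0011,-0.0033,0.0753,0,0,0,1],[0.0011,-0.0033,0.0753,0,0,0,1],[0.0011,-0.0033,0.0753,0,0,0,1]],
])

```text
time_s: 18.6
ee_pos: [0.6215, 0.2088, 0.0687]
eef_rot: [-3.141, -0.0, -0.262]
force: [0.2, 0.4, -1.5]
grip_width: 0.0357
grip_force: 8.0
```

To row units: 2 mm / 750 = 0.0027, 1.5 mm / 750 = 0.002.

arm_command([
  [[0,0,0.0007,0,0,0,1],[0,0,0.0013,0,0,0,1],[0,0,0.002,0,0,0,1],[0,0,0.0027,0,0,0,1],[0,0,0.0027,0,0,0,1],[0,0,0.0027,0,0,0,1]],
])

```text
time_s: 19.2
ee_pos: [0.6214, 0.2087, 0.0664]
eef_rot: [3.142, 0.0, -0.262]
force: [-0.5, 0.2, -0.6]
grip_width: 0.0356
grip_force: 8.0
```

To row units: 0.8 mm / 750 = 0.0011, 0.5 mm / 750 = 0.0007.

arm_command([
  [[0,0,0.0007,0,0,0,1],[0,0,0.0011,0,0,0,1],[0,0,0.0011,0,0,0,1]],
])

```text
time_s: 19.5
ee_pos: [0.6216, 0.2088, 0.066]
eef_rot: [-3.141, -0.001, -0.262]
force: [0.5, 0.5, 3.2]
grip_width: 0.0353
grip_force: 8.0
```

```bash
python3 - <<'E'
from h import *
from station import cams
go((620,207,65,-15))
s,_=cams.camera("side");cv2.imwrite("pics/s9.png",cv2.resize(s[190:270,150:240],None,fx=6,fy=6,interpolation=2))
E
```

```text
t 19.5 pos [621.6 208.8  66. ] rpy [-180.   -0.  -15.] w 0.0353 f [0.5 0.5 3.2] 8.000112175941467
[-1.1  2.2  1. ] [-0.    -0.001 -0.   ]
```

View pics/s9.png

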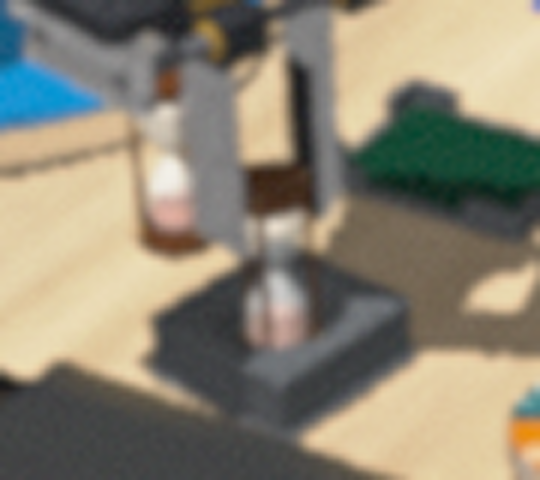

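The timer stands upright in the nest at crop (280,260). The 3 N contact force shows it has reached the floor. I open modestly and lift.

To row units: -110 mm / 750 = -0.1467, -80 mm / 750 = -0.1067.

arm_command([
  [[0,0,0,0,0,0,0.15],[0,0,0,0,0,0,0.1],[0,0,0,0,0,0,0],[0,0,0,0,0,0,-0.15],[0,0,0,0,0,0,-0.15],[0,0,-0.0133,0,0,0,-0.15],[0,0,-0.0533,0,0,0,-0.15],[0,0,-0.1067,0,0,0,-0.15],[0,0,-0.1467,0,0,0,-1],[0,0,-0.1467,0,0,0,-1],[0,0,-0.1467,0,0,0,-1],[0,0,-0.1467,0,0,0,-1]],
])

```text
time_s: 20.75
ee_pos: [0.6209, 0.2086, 0.1745]
eef_rot: [3.141, 0.002, -0.262]
force: [-0.1, -0.4, -0.2]
grip_width: 0.0825
grip_force: 0.0
```

```bash
python3 - <<'E'
from chk import *
p,d,W,k=wrist("w9");X=cloud(d,W,k);z=X[...,2]
r=np.hypot(X[...,0]-.62,X[...,1]-.207)
m=(z>.08)&(z<.1)&(r<.03);print("timer top",m.sum(),np.percentile(z[m],[5,50,95]),rect(m,W,k,.089))
m=(z>.025)&(z<.036)&(r<.06);print("nest z",np.median(z[m]),rect(m,W,k,.03))
go((461.7,-211.5,140,-6.3))
E
```

```text
timer top 1379 [0.08731913 0.08870184 0.08981935] [622.7 208.5  35.8  34.7 -15.1]
nest z 0.029196031772380636 [621.3 207.8  75.4  75.1  -9.8]
t 20.8 pos [620.9 208.6 174.3] rpy [ 1.799e+02  1.000e-01 -1.500e+01] w 0.0864 f [-0.5  0.4 -0.7] 0.0
[-44.8 447.   34.9] [ 0.001  0.002 -0.152]
```

The timer is seated, with its top at 88.7 mm, level and centred. Now the deck.

To row units: 447 mm / 750 = 0.596, -45 mm / 750 = -0.06, -0.152 rad / 3.1416 = -0.0484.

arm_command([
  [[-0.0067,0.06,0,0,0,-0.0477,-1],[-0.06,0.596,0.0467,0,0,-0.0484,-1],[-0.06,0.596,0.0467,0,0,-0.0484,-1],[-0.06,0.596,0.0467,0,0,-0.0484,-1],[-0.06,0.596,0.0467,0,0,-0.0484,-1],[-0.06,0.596,0.0467,0,0,-0.0484,-1],[-0.06,0.596,0.0467,0,0,-0.0484,-1],[-0.06,0.596,0.0467,0,0,-0.0484,-1],[-0.06,0.596,0.0467,0,0,-0.0484,-1],[-0.06,0.596,0.0467,0,0,-0.0484,-1],[-0.06,0.596,0.0467,0,0,-0.0484,-1],[-0.06,0.596,0.0467,0,0,-0.0484,-1]],
])

```text
time_s: 22.0
ee_pos: [0.4623, -0.2103, 0.1403]
eef_rot: [-3.141, 0.001, -0.11]
force: [-0.8, 0.6, 0.2]
grip_width: 0.0941
grip_force: 0.0
```

```bash
python3 - <<'E'
from chk import *
p,d,W,k=wrist("w10");X=cloud(d,W,k);z=X[...,2]
r=np.hypot(X[...,0]-.462,X[...,1]+.212)
m=(z>.013)&(z<.026)&(r<.06);q=rect(m,W,k,.019);print(m.sum(),np.median(z[m]),q)
m=(r>.06)&(r<.09)&(z<.012);print("around z",np.percentile(z[m],[5,50,95]))
go((q[0],q[1],6,q[4]))
E
```

```text
5936 0.018265772118619024 [ 463.7 -211.4   88.    62.7   -6.5]
around z [-0.00182518  0.00028896  0.00562695]
t 22.05 pos [ 462.5 -210.1  140.5] rpy [-180.     0.    -6.2] w 0.0939 f [-0.7  1.1  0.3] 0.0
[  1.4   1.2 134.5] [-0.     0.     0.005]
```

View pics/w10.png

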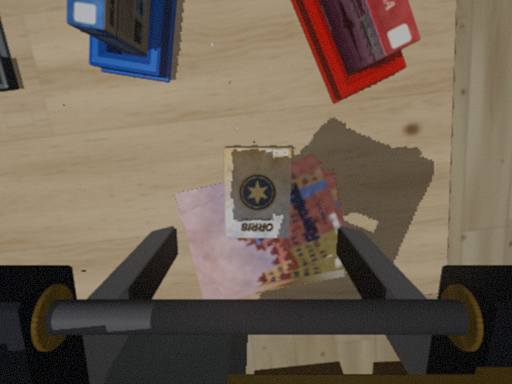

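The deck at (258,192) lies flat on the banknotes, square between the fingers, which will pass outside it. I descend and grip.

To row units: 134 mm / 750 = 0.1787, 130 mm / 750 = 0.1733.

arm_command([
  [[0.0013,0.0013,0.06,0,0,0,-1],[0.0013,0.0013,0.12,0,0,0,-1],[0.0013,0.0013,0.16,0,0,0,-1],[0.0013,0.0013,0.1733,0,0,0,-1],[0.0013,0.0013,0.1787,0,0,0,-1],[0.0013,0.0013,0.1787,0,0,0,-1],[0.0013,0.0013,0.1787,0,0,0,1],[0.0013,0.0013,0.1787,0,0,0,1],[0.0013,0.0013,0.1787,0,0,0,1],[0.0013,0.0013,0.1787,0,0,0,1],[0.0013,0.0013,0.1787,0,0,0,1],[0.0013,0.0013,0.1787,0,0,0,1]],
], squeeze=20)

```text
time_s: 23.25
ee_pos: [0.4631, -0.2125, 0.007]
eef_rot: [3.141, -0.0, -0.11]
force: [-0.7, 1.2, 6.0]
grip_width: 0.0629
grip_force: 20.0
```

arm_command([
  [[0,0,0,0,0,0,1],[0,0,0,0,0,0,1],[0,0,0,0,0,0,1],[0,0,0,0,0,0,1]],
], squeeze=20)

```text
time_s: 23.65
ee_pos: [0.4631, -0.2125, 0.007]
eef_rot: [3.141, -0.0, -0.11]
force: [-1.1, 1.3, 6.1]
grip_width: 0.0628
grip_force: 20.0
```

To row units: -95 mm / 750 = -0.1267, -65 mm / 750 = -0.0867.

arm_command([
  [[0,0,-0.0107,0,0,0,1],[0,0,-0.04,0,0,0,1],[0,0,-0.0867,0,0,0,1],[0,0,-0.1267,0,0,0,1],[0,0,-0.1267,0,0,0,1],[0,0,-0.1267,0,0,0,1]],
])

```text
time_s: 24.25
ee_pos: [0.4629, -0.2124, 0.1018]
eef_rot: [3.141, -0.001, -0.11]
force: [-0.3, 0.3, -2.2]
grip_width: 0.0629
grip_force: 20.0
```

```bash
python3 - <<'E'
from chk import *
p,d,W,k=wrist("w11");X=cloud(d,W,k);z=X[...,2]
r=np.hypot(X[...,0]-.463,X[...,1]+.2125)
m=(z>.09)&(z<.14)&(r<.07);print(np.percentile(z[m],[5,50,95]))
go((500,41.5,101,.8),(637.5,41.5,101,.8))
E
```

```text
[0.11170554 0.11311646 0.12750605]
t 24.3 pos [ 462.5 -212.2  100.9] rpy [-1.8e+02  1.0e-01 -6.3e+00] w 0.0627 f [-0.4  0.  -1.5] 19.999818205833435
[   9.3 -256.2    0. ] [-0.     0.001 -0.124]
[ 1.460e+02 -2.714e+02 -1.000e-01] [-0.     0.001 -0.124]
```

To row units: -271 mm / 750 = -0.3613, -265 mm / 750 = -0.3533, -0.124 rad / 3.1416 = -0.0395.

arm_command([
  [[0.0013,-0.0267,0,0,0,-0.0064,1],[0.0027,-0.08,0,0,0,-0.0159,1],[0.0053,-0.14,0,0,0,-0.0255,1],[0.008,-0.2,0,0,0,-0.0318,1],[0.0267,-0.26,0,0,0,-0.0382,1],[0.0667,-0.3067,0,0,0,-0.0395,1],[0.12,-0.3333,0,0,0,-0.0395,1],[0.1667,-0.3533,0,0,0,-0.0395,1],[0.1893,-0.3613,0,0,0,-0.0395,1],[0.1947,-0.3613,0,0,0,-0.0395,1],[0.1947,-0.3613,0,0,0,-0.0395,1],[0.1947,-0.3613,0,0,0,-0.0395,1]],
])

```text
time_s: 25.5
ee_pos: [0.6368, 0.0404, 0.101]
eef_rot: [3.142, 0.001, 0.013]
force: [0.9, -0.1, -1.4]
grip_width: 0.0629
grip_force: 20.0
```

```bash
python3 - <<'E'
from chk import *
go((637.5,41.5,20,.8))
p,d,W,k=wrist("w12");X=cloud(d,W,k);z=X[...,2]
r=np.hypot(X[...,0]-.6375,X[...,1]-.0415)
m=(z>.09)&(z<.14)&(r<.07);zt=np.median(z[m]);m&=abs(z-zt)<.006
c=max(cv2.findContours(m.astype(np.uint8),0,1)[0],key=cv2.contourArea)
P=ray(c[:,0],W,k,zt)*1000;print("deck top z",zt,"x max",np.percentile(P[:,0],98),"y",np.percentile(P[:,1],[3,97]))
H,S,V=[cv2.cvtColor(p,40)[...,i].astype(int) for i in range(3)]
t=(z<.03)&(r<.09)&~((H<25)&(S>50))&(z>.008)&(X[...,0]>.66)
P=X[t]*1000;print("tray far wall x",np.percentile(P[:,0],[50,97]),"y",np.percentile(P[:,1],[2,98]),t.sum())
E
```

```text
t 25.5 pos [636.8  40.4 101. ] rpy [1.8e+02 1.0e-01 8.0e-01] w 0.0629 f [ 0.9 -0.1 -1.4] 19.999751150608063
[ 0.8 -1.  81. ] [ 0.     0.001 -0.001]
deck top z 0.1123099218296567 x max 681.8580544823734 y [ 0.22458409 79.81109502]
tray far wall x [688.61146918 693.22336395] y [ 0.43807372 84.09920659] 695
```

View pics/w12.png

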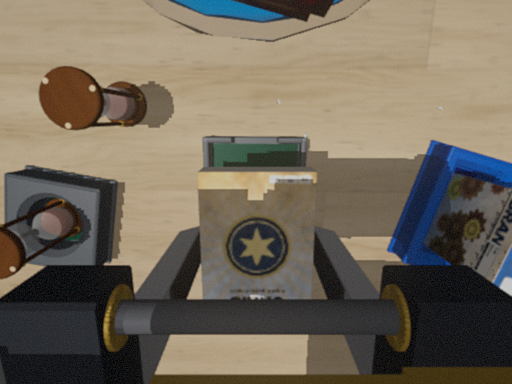

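The deck at (257,235) is aligned over the tray at (255,150), with about 1.4 mm to correct sideways. The timer stands in the nest at (40,235). I lower the deck.

To row units: 88 mm / 750 = 0.1173, -1.4 mm / 750 = -0.0019.

arm_command([
  [[0.0008,-0.0019,0.0267,0,0,0,1],[0.0008,-0.0019,0.06,0,0,0,1],[0.0008,-0.0019,0.0827,0,0,0,1],[0.0008,-0.0019,0.096,0,0,0,1],[0.0008,-0.0019,0.1053,0,0,0,1],[0.0008,-0.0019,0.112,0,0,0,1],[0.0008,-0.0019,0.116,0,0,0,1],[0.0008,-0.0019,0.1173,0,0,0,1],[0.0008,-0.0019,0.1173,0,0,0,1],[0.0008,-0.0019,0.1173,0,0,0,1]],
])

```text
time_s: 26.55
ee_pos: [0.6387, 0.0423, 0.0141]
eef_rot: [3.142, -0.001, 0.014]
force: [0.2, 0.1, -0.9]
grip_width: 0.063
grip_force: 20.0
```

To row units: 1.5 mm / 750 = 0.002, 1 mm / 750 = 0.0013.

arm_command([
  [[0,0,0.0007,0,0,0,1],[0,0,0.0013,0,0,0,1],[0,0,0.002,0,0,0,1],[0,0,0.002,0,0,0,1]],
])

```text
time_s: 26.95
ee_pos: [0.6384, 0.0423, 0.0121]
eef_rot: [3.142, 0.0, 0.014]
force: [-0.7, 0.5, -1.1]
grip_width: 0.0629
grip_force: 20.0
```

arm_command([
  [[0,0,0.0007,0,0,0,1],[0,0,0.0013,0,0,0,1],[0,0,0.0017,0,0,0,1],[0,0,0.0017,0,0,0,1]],
])

```text
time_s: 27.35
ee_pos: [0.6385, 0.0423, 0.0111]
eef_rot: [3.142, -0.0, 0.014]
force: [-2.2, 0.3, 1.7]
grip_width: 0.063
grip_force: 20.0
```

The force has turned to contact. I release and lift.

To row units: -150 mm / 750 = -0.2, -130 mm / 750 = -0.1733.

arm_command([
  [[0,0,0,0,0,0,-0.5],[0,0,0,0,0,0,-0.5],[0,0,0,0,0,0,-0.6],[0,0,0,0,0,0,-0.7],[0,0,0,0,0,0,-0.8],[0,0,-0.0133,0,0,0,-0.8],[0,0,-0.0533,0,0,0,-1],[0,0,-0.12,0,0,0,-1],[0,0,-0.1733,0,0,0,-1],[-0.0533,0,-0.2,0,0,0,-1],[-0.08,0,-0.2,0,0,0,-1],[-0.08,0,-0.2,0,0,0,-1]],
])

```text
time_s: 28.55
ee_pos: [0.5773, 0.0415, 0.1628]
eef_rot: [3.142, -0.002, 0.014]
force: [-0.1, -0.4, -0.6]
grip_width: 0.0939
grip_force: 0.0
```

```bash
python3 - <<'E'
from chk import *
from station import cams
go((638,42,100,0))
p,d,W,k=wrist("w13");X=cloud(d,W,k);x,y,z=X[...,0],X[...,1],X[...,2]
m=(z>.018)&(z<.032)&(np.hypot(x-.638,y-.042)<.07);print("deck",m.sum(),np.percentile(z[m],[5,50,95]),rect(m,W,k,.023))
q=[z[(np.abs(x-.638-a)<.012)&(np.abs(y-.042-b)<.008)&m] for a in(-.03,.03) for b in(-.022,.022)];print("corner z",[round(float(np.median(v)),4) for v in q if len(v)])
for n,a,b,h,lo,hi in(("timer",.621,.208,.089,.08,.1),("blue",.632,-.125,.097,.085,.11),("red",.598,-.304,.097,.085,.11)):
    s=(z>lo)&(z<hi)&(np.hypot(x-a,y-b)<.05);print(n,s.sum(),np.median(z[s]) if s.any() else "")
cv2.imwrite("pics/w13b.png",p);s,_=cams.camera("side");cv2.imwrite("pics/s13.png",cv2.resize(s[110:300,150:370],None,fx=3,fy=3,interpolation=2))
E
```

```text
t 28.55 pos [577.3  41.5 162.8] rpy [ 1.8e+02 -1.0e-01  8.0e-01] w 0.0939 f [-0.1 -0.4 -0.6] 0.0
[60.6  0.4 62.9] [-0.    -0.002  0.014]
deck 6039 [0.0210914  0.02225737 0.02346994] [638.   41.7  86.6  62.8   0.8]
corner z [0.0223, 0.0222, 0.0222, 0.0223]
timer 1810 0.08855828395515693
blue 3539 0.09609771146506332
red 0
```

View pics/s13.png

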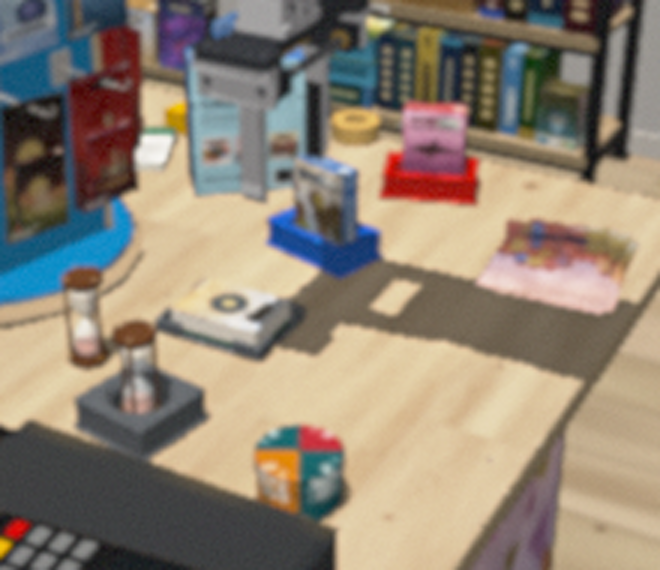

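View pics/w13b.png

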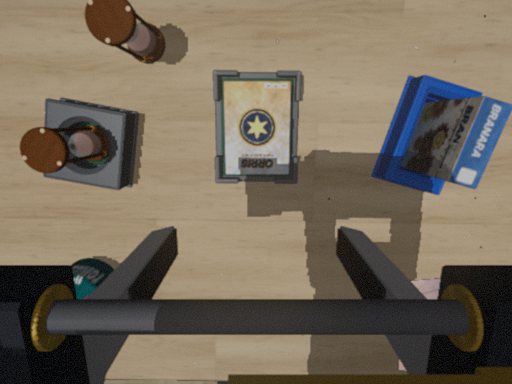

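The views show the deck flat and level in the tray at wrist (257,128), with its top at 22–23 mm. The timer stands in the nest (crop (137,370)), the blue box is at (325,205) and the red box is at (433,140). The tin and carton have not moved, and the arm is clear.

```bash
python3 -c "
from station import ctrl
print(ctrl.hand_in())"
```

```text
the job is handed in; nothing more can be done
None
```

The job is handed in at about 29 s: the red box, blue box, nearer sand timer and card pack were put away in that order, each measured at full depth in its pocket, and I left the tin and carton alone.

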